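# Set the binding punch to its third margin click and punch the cover

## Robot

A 6-joint arm with a two-finger parallel gripper is mounted at the origin on the work surface. World frame = base frame: x ahead of the robot, y to its left, z up, the work surface at z = 0. Lengths are in m, angles in degrees, forces in N, time in s.
With the tool pointing down it reaches from about 0.35 to 0.875 m from the base axis. Payload 4.2 kg.
Tool frame: the origin (TCP) lies between the finger pads; the fingertips stand 8 mm ahead of it and the grasp point (between the pads) lies 11 mm behind it; x points along the fingers, y is the direction in which the jaws open and shut, and the axes are right-handed (so a half turn about x gives the same grasp; the last joint's range is limited). The gripper opens to 87 mm and grips with 3 to 60 N. Pads are 19 mm wide; open, the fingers measure 117 mm over their backs; the gripper's body (75 mm by 190 mm) begins 51 mm behind the grasp point.
Start: joints at [-50.042, 22.042, 0.453, 0, -68.411, -14.817], TCP at [0.266, -0.566, 0.231] pointing down, gripper open.
Joint ranges: [-179.83, 179.83], [-69.29, 118.12], [-61.27, 80.66], [-181.25, 117.63], [-171.15, -9.14], [-177.46, 177.46]. Speed limits (degrees/s): [159.86, 159.86, 180, 180, 180, 180].

## Interface

Orientations are given as a 3x3 rotation matrix whose columns are the frame's x, y, z axes.
In Python, from station import r gives the robot as it stands. The module is installed in compiled form; this text tells all that it offers.
- The arm moves only by the tool move_arm, never from a script. Its argument "increments" is one flat list of numbers, 7 for each row, row after row: the turn, a rotation vector about the tool's x, y, z in degrees, then the shift along the tool's x, y, z in m, then the finger opening in m, from 0 to 0.087. A call has 1 to 12 rows; each row is the pose to reach, as a shift and turn from the pose commanded when the call began, along the tool's axes at that moment; what a row does not reach only later rows make up. A row lasts 1/12 s, in which the tool goes at most 41.7 mm and 7.16 degrees, less where a joint would pass 70% of its speed; a pose out of reach is approached as far as the arm can. A call with a gripper value outside its range is refused whole. The fingers move at their own pace and stop on an object; the grip force is fixed at half the most. Time passes only in rows, so rows that repeat a pose let the fingers close. It gives the time, the measured TCP pose, the force and the opening at its end, in the units of the state.
- r.sense(): the state, without advancing time (a new reading comes with each control period).
- r.capture(name): name is "scene" or "side" or "wrist"; returns the picture (420x560x3 uint8, red, green, blue); there is no depth.
- r.calibration(name): a dict with "fx", "fy", "cx", "cy" (pixels), "rvec" (rotation vector, rad) and "tvec" (3), from world to camera coordinates, as OpenCV has them; the wrist camera has in their place "tool_from_camera" (4x4, takes a point from camera to tool coordinates, whose origin is the TCP and whose axes are the tool frame's). Camera axes: x right, y down, z forward; pixel columns grow to the right and rows downward; lengths in m; the calibration is good to about 2 mm. A picture is of the moment at which its call begins: read the wrist's pose just before it. calibration takes no time and is no camera call.
- r.finish_job(): hands the job in, once; it reports no verdict.
The state is a dict: "time_s": time; "joints": joint angles; "joint_velocities": joint speeds; "effort": joint torques, N m; "tcp_pos": TCP position; "ee_rot": TCP orientation; "wrist_force": force on the tool from outside, world axes, zero at the start; "moment": the same for the moment, N m; "gripper_width": opening from 0.0 (shut) to 1.0 (fully open).
Only numpy, scipy, OpenCV 4.12 (cv2) and the standard library are available. Lean on these libraries where they do the work, as an engineer would, in place of code of your own. Each camera call takes 0.05 s, during which the arm holds its last target.

## Task

On the binding punch, push the orange lever with a fingertip from its parked end through the clicks and stop with it seated in the third click (the three green dots), without ever running on past the third and without pinching the lever. Then press the green button all the way down with a fingertip to punch the cover, and let it come up again; it must not be pressed before the lever is set. Leave the lever in the third click and the other things where they are.

Things in the scene. Friction and masses are not known exactly. Their poses are not given: they have to be found in the camera images.
- punch: white binding punch fixed to the table, 240 (x) x 400 mm (y); origin: centre of its underside on the table, z up. Flat deck 70 mm above the table for x -120 to +35 mm; behind it a grey hump 102 mm high; a blue cover board sticks out of the back to x = 225 mm. Lever slot along y at x = -45 mm; nothing else stands on the deck within 45 mm of the lever's path.
- lever (a joint): slide along the punch's +y, in m. 0 = parked end stop; free from 0 to 0.016 (starts there); then clicks seated at 0.032 (first, one dot), 0.048 (second), 0.064 (third, three green dots), 0.080 (fourth); end stop 0.084. Half-way between clicks is a hump: about 8 N at first, then less; past its top the lever snaps forward by itself up to 8 mm into the next click and stays.
- lever_top (a point): centre of the top of the lever's cap, 109 mm above the table (39 above the deck); axes as the punch's; at x = -45 mm, y = -115 mm + lever value in the punch's frame. The cap spans 24 mm across the slot (x), 20 mm along it (10 mm either side of this point in y), and from 4 to 39 mm above the deck.
- lever_rear (a point): centre of the flat rear (-y) face of the cap, a red plate 24 mm wide (x) and 32 mm high, the face to push on; 20 mm above the deck; axes as the punch's. The front (+y) face is an orange plate of the same size; pressing both plates at once counts as pinching the lever
- punch_button (a joint): travel of the green push button straight down, in m: 0 = up, 0.006 = fully down (about 5 N); springs back
- punch_button_top (a point): centre of the top of the green button, 32 mm across, in a black housing on the deck at x = -50 mm, y = +130 mm in the punch's frame; axes as the punch's
- stamp: wooden hand stamp standing on the punch's deck between lever and button, nearer the front edge: round, 34 mm across, 66 mm tall; origin: centre of its underside
- mug: blue mug on the table beyond the button end of the punch, 80 mm across, 95 mm tall; origin: centre of its underside
- stapler: red and black stapler on the table off the lever end of the punch, 140 x 36 x 44 mm; origin: centre of its underside
- glue: white glue bottle with orange cap, off the lever end of the punch, 44 mm across, 120 mm tall; origin: centre of its underside
- book: green hardback book lying on the table beyond the button end, 130 x 190 x 28 mm; origin: centre of its underside
- tape: grey tape dispenser on the table off the lever end, 120 x 50 x 75 mm; origin: centre of its underside
Not all that is in view belongs to the job. Of the things like the tape, leave any that is brown, red or yellow; of the rest the larger one is meant.

How it is judged:
By the outcome, as a careful person would: the job done as asked, in the order asked, and still so for the second after the job is handed in, with the robot touching nothing.
It also fails if it takes over 64 s, if anything falls off the work surface, if the arm or the gripper's body presses on something with over 40 N, if the wrist force passes 120 N, or if a joint passes its speed limit or range.

## Working session

There is one attempt and no reset: what is moved stays moved. The work goes in short steps, Python scripts to look and compute and a tool call to move; the robot and the scene stay as the last step left them, time stands still between calls to the robot, and variables do not carry over. Pictures are saved under pics/ and viewed, and the job is handed in when it is done.

Besides the shell and the picture viewer there is one more tool, called as name(argument=value, ...), one argument or row to a line, values as JSON. move_arm: Moves the arm, as the interface text tells. Its arguments: {"type":"object","properties":{"increments":{"type":"array","items":{"type":"number"}}},"required":["increments"]}

```bash
mkdir -p pics; python3 - <<'E'
from station import r
import cv2
s=r.sense()
for k in s: print(k,s[k])
for n in("scene","side","wrist"):
    cv2.imwrite(f"pics/{n}0.png",r.capture(n)[:,:,::-1]); print(n,r.calibration(n))
E
```

```text
time_s 0.0
joints [-5.00408803e+01  2.20919970e+01  3.80572743e-01 -2.99397379e-02
 -6.84127916e+01 -1.48189469e+01]
joint_velocities [-0.04730603 -0.00207332  0.04829249 -0.02290809  0.04545952 -0.03025729]
effort [-3.11727399e-04 -3.90665781e+01  1.87403476e+01  4.21981484e+00
  1.09933061e-02 -1.88323520e-04]
tcp_pos [ 0.26531597 -0.56524028  0.22944954]
ee_rot [[-1.01989174e-03 -4.24658597e-01  9.05352989e-01]
 [ 1.97378402e-03  9.05350842e-01  4.24659814e-01]
 [-9.99997532e-01  2.22007830e-03 -8.51754938e-05]]
wrist_force [ 0.29785719 -0.92200351  0.0750697 ]
moment [ 0.0094899  -0.00769746  0.06502349]
gripper_width 0.9972569796941562
scene {'fx': 423.20155088618145, 'fy': 423.20155088618145, 'cx': 281.44063420841724, 'cy': 218.73675699600614, 'rvec': array([ 1.37733234,  2.40878578, -0.68894599]), 'tvec': array([ 0.29817227, -0.3681062 ,  1.56901714])}
side {'fx': 407.3936317738664, 'fy': 407.3936317738664, 'cx': 279.95535515269484, 'cy': 210.4881394063561, 'rvec': array([ 0.06135562, -2.83079662,  1.3022185 ]), 'tvec': array([0.58675684, 0.08888536, 1.05458547])}
wrist {'fx': 369.440871590311, 'fy': 369.440871590311, 'cx': 277.15412617610673, 'cy': 206.61257578719056, 'tool_from_camera': array([[-3.53361635e-04, -2.51390567e-01,  9.67885664e-01,
        -1.54326517e-01],
       [ 9.99999903e-01, -3.43390160e-04,  2.75896797e-04,
        -8.19067800e-04],
       [ 2.63004561e-04,  9.67885667e-01,  2.51390664e-01,
        -6.77137709e-02],
       [ 0.00000000e+00,  0.00000000e+00,  0.00000000e+00,
         1.00000000e+00]])}
```

View pics/scene0.png

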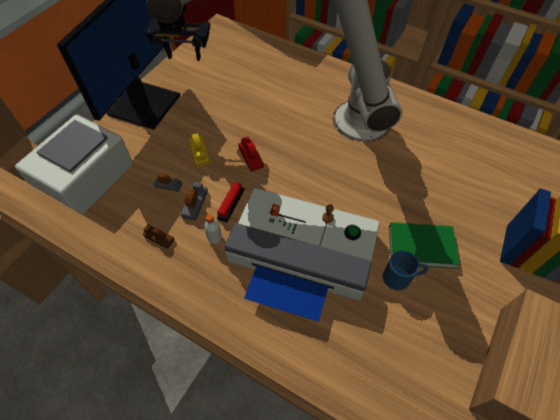

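View pics/side0.png

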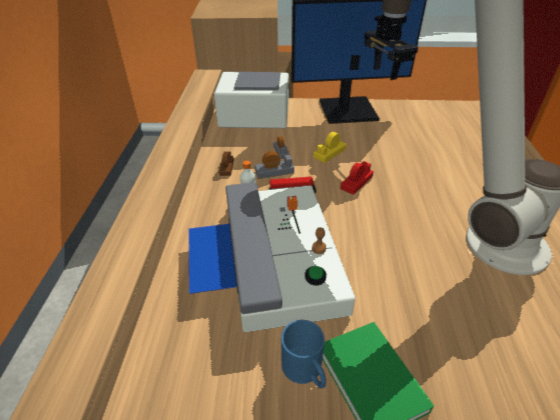

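View pics/wrist0.png

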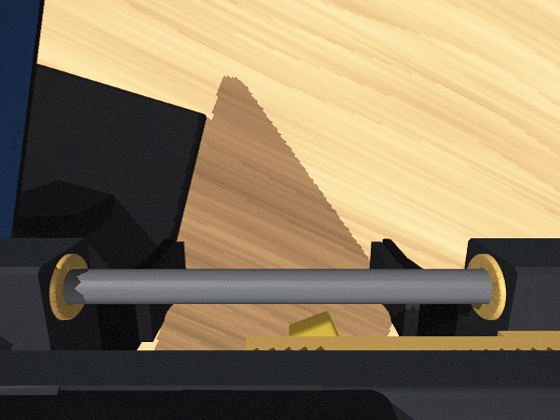

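The scene view shows the punch at about (310,240), with the lever cap near (275,210) and the button near (352,232). In the side view the lever is near (292,203) and the button near (316,274). I'll enlarge both.

```bash
python3 - <<'E'
import cv2
a=cv2.imread("pics/scene0.png")[170:325,215:395]; cv2.imwrite("pics/sc1.png",cv2.resize(a,None,fx=4,fy=3.85,interpolation=cv2.INTER_CUBIC) if 0 else cv2.resize(a,None,fx=3.8,fy=3.8,interpolation=cv2.INTER_CUBIC))
a=cv2.imread("pics/side0.png")[175:330,180:360]; cv2.imwrite("pics/si1.png",cv2.resize(a,None,fx=3.8,fy=3.8,interpolation=cv2.INTER_CUBIC))
E
```

```text
(no output)
```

View pics/sc1.png

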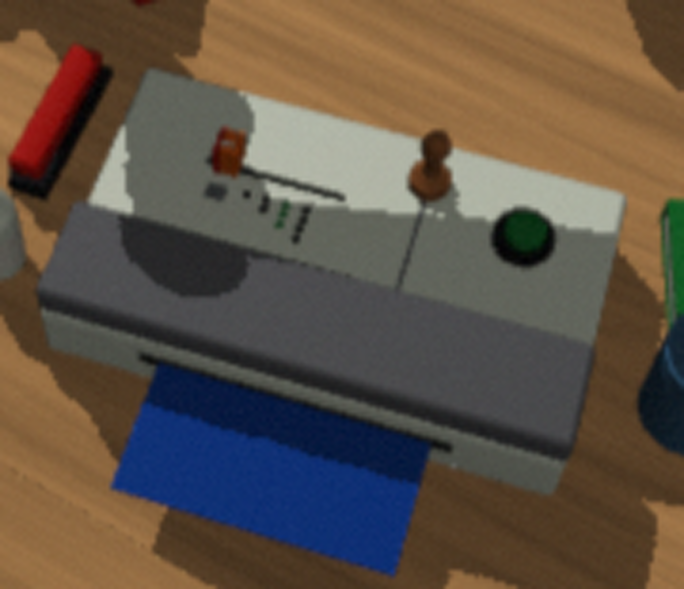

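View pics/si1.png

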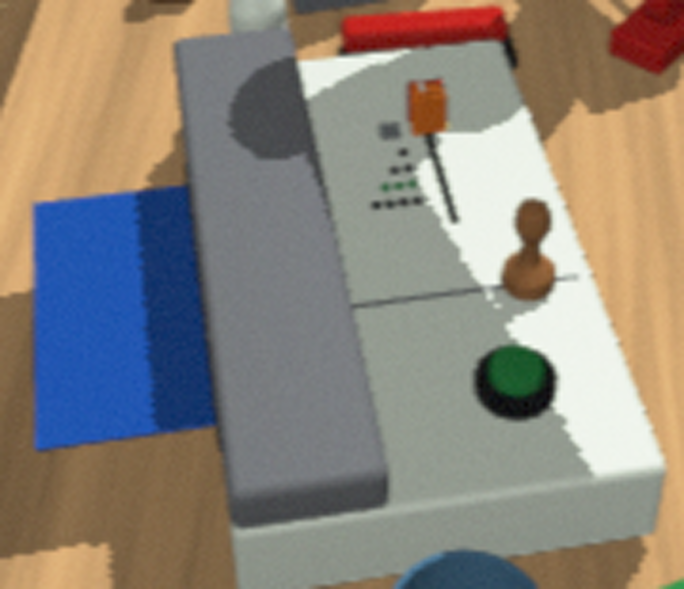

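```bash
cat > h.py <<'E'
import numpy as np,cv2
from station import r
C={n:r.calibration(n) for n in("scene","side","wrist")}
def K(c): return np.array([[c['fx'],0,c['cx']],[0,c['fy'],c['cy']],[0,0,1.]])
def P(n,T=None):
    c=C[n]
    if n!="wrist": R=cv2.Rodrigues(c['rvec'])[0];t=c['tvec']
    else:
        W=T@c['tool_from_camera'];R=W[:3,:3].T;t=-R@W[:3,3]
    return K(c)@np.c_[R,t]
def proj(Pm,X):
    q=Pm@np.append(X,1);return q[:2]/q[2]
def tri(P1,p1,P2,p2):
    X=cv2.triangulatePoints(P1,P2,np.array(p1,float).reshape(2,1),np.array(p2,float).reshape(2,1))[:,0];return X[:3]/X[3]
def tool():
    s=r.sense();T=np.eye(4);T[:3,:3]=s['ee_rot'];T[:3,3]=s['tcp_pos'];return T
E
python3 - <<'E'
from h import *
from scipy.optimize import least_squares
A=P("scene");B=P("side")
sc=lambda p:np.array(p)/3.8+[215,170]-0.37
si=lambda p:np.array(p)/3.8+[180,175]-0.37
pts={'c1':((150,70),(500,42),(-.12,-.2,.07)),'c2':((625,193),(664,467),(-.12,.2,.07)),'btn':((527,231),(517,371),(-.05,.13,None)),
'slotend':((344,198),(456,221),None),'stampbase':((430,180),(528,280),None),'grn3':((282,214),(399,186),None)}
for k,(a,b,l) in pts.items():
    X=tri(A,sc(a),B,si(b));print(k,X.round(4),(proj(A,X)-sc(a)).round(2),(proj(B,X)-si(b)).round(2))
def res(v):
    c,s=np.cos(v[2]),np.sin(v[2]);o=[]
    for k in('c1','c2','btn'):
        a,b,l=pts[k];z=l[2] if l[2] else v[3]
        X=[v[0]+c*l[0]-s*l[1],v[1]+s*l[0]+c*l[1],z]
        o+=list(proj(A,X)-sc(a))+list(proj(B,X)-si(b))
    return o
f=least_squares(res,[.6,-.2,0,.09]);v=f.x;print(v,np.degrees(v[2]),f.fun.round(2))
c,s=np.cos(v[2]),np.sin(v[2])
w=lambda l:np.array([v[0]+c*l[0]-s*l[1],v[1]+s*l[0]+c*l[1],l[2]])
for l in[(-.045,-.115,.109),(-.045,-.125,.109),(-.045,-.115+.064,.109)]:
    X=w(l);print(l,X,((proj(A,X)+.37-[215,170])*3.8).round(),((proj(B,X)+.37-[180,175])*3.8).round())
np.save("pose.npy",v)
E
```

```text
c1 [ 0.5068 -0.1481  0.064 ] [-0.   -0.38] [-0.32  0.32]
c2 [0.4209 0.2362 0.0665] [-0.   -0.01] [-0.01  0.01]
btn [0.5017 0.1869 0.0845] [-0.02 -0.21] [-0.22  0.21]
slotend [0.5374 0.0496 0.0691] [-0.02 -0.31] [-0.29  0.28]
stampbase [0.4916 0.101  0.0715] [0.01 0.21] [ 0.21 -0.2 ]
grn3 [0.5746 0.0156 0.0679] [-0.   -0.04] [-0.03  0.03]
[0.58120878 0.07192907 0.22229336 0.08648929] 12.736471252104028 [-0.76 -1.4  -0.75 -1.72  1.7  -0.21  0.77  0.66  0.04  0.1  -1.16 -0.14]
(-0.045, -0.115, 0.109) [ 0.56266975 -0.05016231  0.109     ] [216. 137.] [420.  76.]
(-0.045, -0.125, 0.109) [ 0.56487442 -0.05991625  0.109     ] [204. 134.] [417.  67.]
(-0.045, -0.051000000000000004, 0.109) [0.54855985 0.01226294 0.109     ] [296. 159.] [440. 137.]
```

```bash
cat >> h.py <<'E'
from scipy.spatial.transform import Rotation as Ro
v=np.load("pose.npy")
def w(l):
    c,s=np.cos(v[2]),np.sin(v[2]);return np.array([v[0]+c*l[0]-s*l[1],v[1]+s*l[0]+c*l[1],l[2]])
def loc(X):
    c,s=np.cos(v[2]),np.sin(v[2]);d=np.array(X)-[v[0],v[1],0];return np.array([c*d[0]+s*d[1],-s*d[0]+c*d[1],d[2]])
def tgtR(sign=1):
    c,s=np.cos(v[2]),np.sin(v[2]);z=sign*np.array([-s,c,0]);x=np.array([0,0,-1.]);return np.c_[x,np.cross(z,x),z]
def inc(l,R=None):
    T=tool();R=tgtR() if R is None else R
    rv=Ro.from_matrix(T[:3,:3].T@R).as_rotvec(degrees=True);sh=T[:3,:3].T@(w(l)-T[:3,3])
    print("rv",rv.round(2),"sh",sh.round(4),"local tcp",loc(T[:3,3]).round(4))
E
python3 - <<'E'
from h import *
inc((-.045,-.03,.25))
E
```

```text
rv [-7.761e+01  6.000e-02 -8.000e-02] sh [-0.0196  0.4232  0.5062] local tcp [-0.4486 -0.552   0.2297]
```

move_arm(
  increments=[-6, 0, 0, -0.002, 0.02, 0.024, 0.04, -12, 0, 0, -0.004, 0.045, 0.054, 0, -18, 0, 0, -0.006, 0.07, 0.084, 0, -24, 0, 0, -0.008, 0.095, 0.114, 0, -30, 0, 0, -0.01, 0.12, 0.144, 0, -36, 0, 0, -0.012, 0.145, 0.174, 0, -42, 0, 0, -0.014, 0.17, 0.204, 0, -48, 0, 0, -0.016, 0.195, 0.234, 0, -54, 0, 0, -0.018, 0.22, 0.264, 0, -60, 0, 0, -0.02, 0.245, 0.294, 0, -66, 0, 0, -0.02, 0.27, 0.324, 0, -72, 0, 0, -0.02, 0.295, 0.354, 0],
)

```text
time_s: 1.15
tcp_pos: [0.4609, -0.1464, 0.2507]
ee_rot: [[0.0, -0.992, -0.13], [0.0, -0.13, 0.992], [-1.0, -0.0, 0.0]]
wrist_force: [0.9, -0.4, -0.3]
gripper_width: 0.171
```

```bash
python3 - <<'E'
from h import *
inc((-.045,-.03,.25))
E
```

```text
rv [-5.29  0.    0.03] sh [ 0.0008 -0.1055  0.1668] local tcp [-0.1654 -0.1864  0.2507]
```

move_arm(
  increments=[-2, 0, 0, 0, -0.016, 0.026, 0, -4, 0, 0, 0, -0.034, 0.054, 0, -5.3, 0, 0, 0, -0.052, 0.082, 0, -5.3, 0, 0, 0, -0.07, 0.11, 0, -5.3, 0, 0, 0, -0.088, 0.138, 0, -5.3, 0, 0, 0, -0.1, 0.158, 0, -5.3, 0, 0, 0, -0.105, 0.167, 0, -5.3, 0, 0, 0, -0.105, 0.167, 0, -5.3, 0, 0, 0, -0.105, 0.167, 0],
)

```text
time_s: 1.9
tcp_pos: [0.5437, 0.0303, 0.2501]
ee_rot: [[-0.001, -0.976, -0.216], [-0.0, -0.216, 0.976], [-1.0, 0.001, -0.0]]
wrist_force: [-0.8, -0.1, 0.5]
gripper_width: 0.006
```

```bash
python3 - <<'E'
from h import *
T=tool();np.save("T1.npy",T);im=r.capture("wrist")[:,:,::-1];cv2.imwrite("pics/w1.png",im)
print(loc(T[:3,3]),r.sense()['joints'].round(1),r.sense()['gripper_width'])
PW=P("wrist",T)
for l in[(-.045,-.107,.109),(-.05,.13,.0865)]: print(proj(PW,w(l)))
E
```

```text
[-0.04579402 -0.03228756  0.25012443] [ 20.2  13.4  -9.1  -0.  -67.6  -7.8] 0.0031032609377695196
[276.53615659 102.97730335]
[282.86758005 351.86731761]
```

View pics/w1.png

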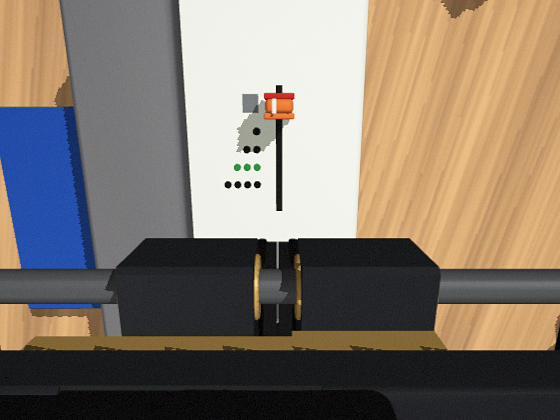

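The wrist view shows the lever cap near (279,105), its red rear plate at the top, and the slot running straight down the image. The green dots are at about (247,168). I'll take a second view from a shifted position.

move_arm(
  increments=[0, 0, 0, 0, 0.02, 0.01, 0, 0, 0, 0, 0, 0.04, 0.02, 0, 0, 0, 0, 0, 0.06, 0.03, 0, 0, 0, 0, 0, 0.06, 0.03, 0, 0, 0, 0, 0, 0.06, 0.03, 0],
)

```text
time_s: 2.37
tcp_pos: [0.4782, 0.0457, 0.2513]
ee_rot: [[0.001, -0.977, -0.215], [0.0, -0.215, 0.977], [-1.0, -0.001, 0.0]]
wrist_force: [-0.1, 0.2, -0.3]
gripper_width: 0.003
```

```bash
python3 - <<'E'
from h import *
T=tool();np.save("T2.npy",T);im=r.capture("wrist")[:,:,::-1];cv2.imwrite("pics/w2.png",im)
print(loc(T[:3,3]))
a=cv2.imread("pics/w1.png")[75:220,210:310];b=im[45:190,300:420]
cv2.imwrite("pics/w1c.png",cv2.resize(a,None,fx=4,fy=4,interpolation=cv2.INTER_CUBIC))
cv2.imwrite("pics/w2f.png",im)
E
```

```text
[-0.1062863  -0.00284333  0.25134511]
```

View pics/w1c.png

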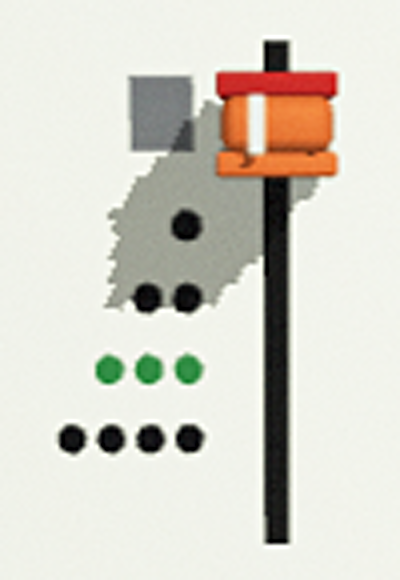

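View pics/w2f.png

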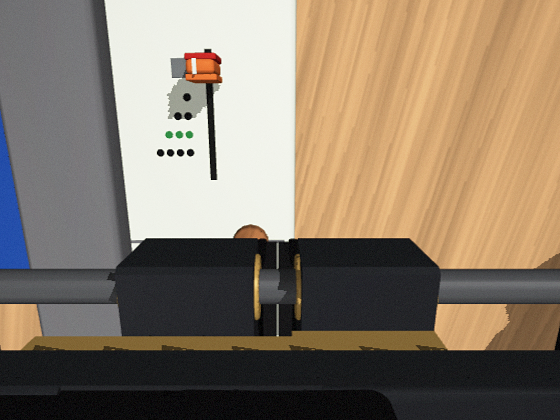

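```bash
python3 - <<'E'
import cv2
b=cv2.imread("pics/w2.png")[40:190,150:230]
cv2.imwrite("pics/w2c.png",cv2.resize(b,None,fx=4,fy=4,interpolation=cv2.INTER_CUBIC))
E
```

```text
(no output)
```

View pics/w2c.png

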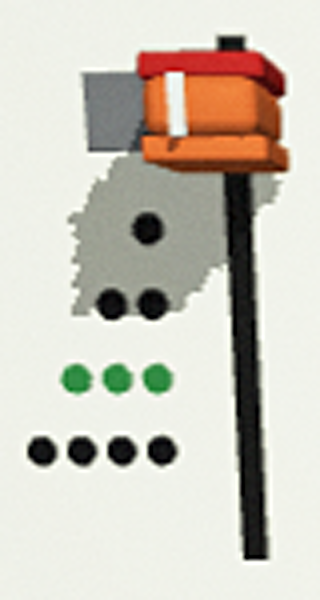

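```bash
python3 - <<'E'
from h import *
A=P("wrist",np.load("T1.npy"));B=P("wrist",np.load("T2.npy"))
f=lambda p:np.array(p)/4+[210,75]-.37; g=lambda p:np.array(p)/4+[150,40]-.37
for k,a,b in[('rearL',(217,72),(137,53)),('rearR',(337,72),(261,53)),('g3',(188,370),(158,379)),('g1',(109,370),(77,379)),('d1',(186,225),(148,229)),('d4R',(190,439),(162,451)),('d4L',(72,439),(42,451)),('slotend',(277,543),(256,558))]:
    X=tri(A,f(a),B,g(b));print(k,X.round(4),loc(X).round(4),(proj(A,X)-f(a)).round(2),(proj(B,X)-g(b)).round(2))
E
```

```text
rearL [ 0.5722 -0.0477  0.1052] [-0.0352 -0.1147  0.1052] [-0.07  0.14] [ 0.07 -0.14]
rearR [ 0.5494 -0.0529  0.1041] [-0.0585 -0.1147  0.1041] [-0.04  0.09] [ 0.04 -0.09]
g3 [0.5667 0.0157 0.0694] [-0.0266 -0.0516  0.0694] [ 0.05 -0.1 ] [-0.05  0.1 ]
g1 [0.5842 0.0195 0.0701] [-0.0086 -0.0518  0.0701] [ 0.03 -0.07] [-0.04  0.07]
d1 [ 0.5737 -0.0158  0.0699] [-0.0267 -0.0839  0.0699] [-0.02  0.05] [ 0.02 -0.05]
d4R [0.563  0.0311 0.0707] [-0.0268 -0.0358  0.0707] [ 0.01 -0.01] [-0.01  0.01]
d4L [0.5894 0.0369 0.0707] [ 0.0003 -0.0359  0.0707] [ 0.01 -0.02] [-0.01  0.02]
slotend [0.5381 0.0508 0.0707] [-0.0467 -0.0111  0.0707] [ 0.07 -0.15] [-0.07  0.15]
```

```bash
python3 - <<'E'
from h import *
n=v.copy();n[:2]+=(w((-.0017,-.0007,0))-w((0,0,0)))[:2];np.save("pose.npy",n);print(n)
E
python3 - <<'E'
from h import *
inc((-.045,-.15,.15));inc((-.045,-.15,.096))
E
```

```text
[0.57970494 0.0708715  0.22229336 0.08648929]
rv [-0.34 -0.    0.09] sh [ 0.1013 -0.0595 -0.1475] local tcp [-0.1038 -0.0021  0.2512]
rv [-0.34 -0.    0.09] sh [ 0.1553 -0.0594 -0.1475] local tcp [-0.1038 -0.0021  0.2512]
```

move_arm(
  increments=[-0.3, 0, 0, 0, -0.012, -0.03, 0, -0.3, 0, 0, 0, -0.026, -0.065, 0, -0.3, 0, 0, 0, -0.04, -0.1, 0, -0.3, 0, 0, 0, -0.052, -0.13, 0, -0.3, 0, 0, 0, -0.06, -0.148, 0, -0.3, 0, 0, 0.03, -0.06, -0.148, 0, -0.3, 0, 0, 0.06, -0.06, -0.148, 0, -0.3, 0, 0, 0.09, -0.06, -0.148, 0, -0.3, 0, 0, 0.12, -0.06, -0.148, 0, -0.3, 0, 0, 0.14, -0.06, -0.148, 0, -0.3, 0, 0, 0.155, -0.06, -0.148, 0, -0.3, 0, 0, 0.155, -0.06, -0.148, 0],
)

```text
time_s: 3.42
tcp_pos: [0.5675, -0.0859, 0.0914]
ee_rot: [[-0.008, -0.976, -0.218], [-0.0, -0.218, 0.976], [-1.0, 0.008, 0.001]]
wrist_force: [-0.9, 0.6, -0.6]
gripper_width: 0.005
```

```bash
python3 - <<'E'
from h import *
inc((-.045,-.1255,.096));print(r.sense()['wrist_force'])
for n,c in(("scene",(150,280,215,345)),("side",(150,280,230,360))):
    im=r.capture(n)[:,:,::-1];cv2.imwrite(f"pics/{n}3.png",cv2.resize(im[c[0]:c[1],c[2]:c[3]],None,fx=4,fy=4,interpolation=cv2.INTER_CUBIC))
E
```

```text
rv [-0.12  0.08 -0.45] sh [-0.0046 -0.0014  0.0248] local tcp [-0.0465 -0.1503  0.0914]
[-0.93439421  0.61335606 -0.59926418]
```

View pics/scene3.png

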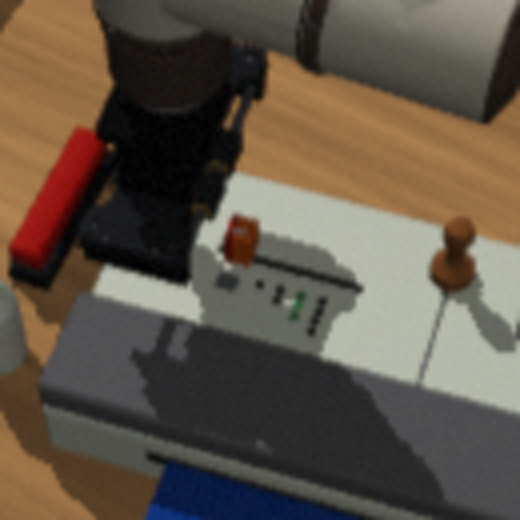

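View pics/side3.png

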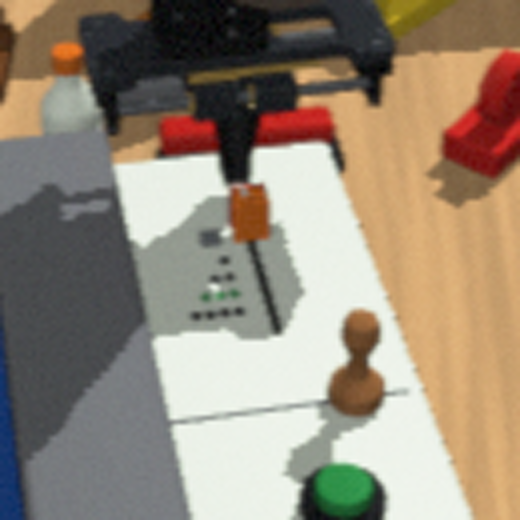

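move_arm(
  increments=[0, 0, 0, -0.002, -0.001, 0.005, 0, 0, 0, 0, -0.004, -0.001, 0.01, 0, 0, 0, 0, -0.004, -0.001, 0.015, 0, 0, 0, 0, -0.004, -0.001, 0.02, 0, 0, 0, 0, -0.004, -0.001, 0.022, 0, 0, 0, 0, -0.004, -0.001, 0.024, 0, 0, 0, 0, -0.004, -0.001, 0.026, 0, 0, 0, 0, -0.004, -0.001, 0.028, 0, 0, 0, 0, -0.004, -0.001, 0.03, 0, 0, 0, 0, -0.004, -0.001, 0.032, 0, 0, 0, 0, -0.004, -0.001, 0.032, 0, 0, 0, 0, -0.004, -0.001, 0.032, 0],
)

```text
time_s: 4.52
tcp_pos: [0.5638, -0.0541, 0.1]
ee_rot: [[0.001, -0.975, -0.221], [-0.001, -0.221, 0.975], [-1.0, -0.0, -0.001]]
wrist_force: [-0.0, -5.1, 2.9]
gripper_width: 0.008
```

```bash
cat > st.py <<'E'
from h import *
T=tool();s=r.sense();l=loc(T[:3,3]);F=s['wrist_force'];c,q=np.cos(v[2]),np.sin(v[2])
print("t",s['time_s'],"tcp local",l.round(4),"nominal lever if touching",(l[1]+.0095+.125).round(4),"Fy",(-q*F[0]+c*F[1]).round(2),"Fx",(c*F[0]+q*F[1]).round(2),"Fz",F[2].round(2))
E
python3 st.py
```

```text
t 4.5167 tcp local [-0.0431 -0.1184  0.1   ] nominal lever if touching 0.0161 Fy -4.97 Fx -1.13 Fz 2.86
```

move_arm(
  increments=[0, 0, 0, 0, 0, 0.001, 0, 0, 0, 0, 0, 0, 0.002, 0, 0, 0, 0, 0, 0, 0.003, 0, 0, 0, 0, 0, 0, 0.004, 0, 0, 0, 0, 0, 0, 0.005, 0, 0, 0, 0, 0, 0, 0.006, 0, 0, 0, 0, 0, 0, 0.006, 0, 0, 0, 0, 0, 0, 0.006, 0],
)

```text
time_s: 5.18
tcp_pos: [0.5619, -0.0471, 0.0992]
ee_rot: [[-0.0, -0.975, -0.22], [0.001, -0.22, 0.975], [-1.0, 0.0, 0.001]]
wrist_force: [-0.6, -0.3, 0.3]
gripper_width: 0.007
```

```bash
python3 st.py
```

```text
t 5.1833 tcp local [-0.0434 -0.1111  0.0992] nominal lever if touching 0.0234 Fy -0.17 Fx -0.61 Fz 0.26
```

move_arm(
  increments=[0, 0, 0, 0, 0, 0.002, 0, 0, 0, 0, 0, 0, 0.004, 0, 0, 0, 0, 0, 0, 0.006, 0, 0, 0, 0, 0, 0, 0.008, 0, 0, 0, 0, 0, 0, 0.009, 0, 0, 0, 0, 0, 0, 0.01, 0, 0, 0, 0, 0, 0, 0.011, 0, 0, 0, 0, 0, 0, 0.012, 0, 0, 0, 0, 0, 0, 0.012, 0, 0, 0, 0, 0, 0, 0.012, 0],
)

```text
time_s: 6.02
tcp_pos: [0.5596, -0.0372, 0.0994]
ee_rot: [[-0.0, -0.975, -0.22], [-0.002, -0.22, 0.975], [-1.0, 0.001, -0.002]]
wrist_force: [1.8, -6.2, -1.5]
gripper_width: 0.004
```

```bash
python3 st.py;python3 - <<'E'
from h import *
for n,c in(("scene",(190,260,255,345)),("side",(170,260,230,330))):
    im=r.capture(n)[:,:,::-1];cv2.imwrite(f"pics/{n}4.png",cv2.resize(im[c[0]:c[1],c[2]:c[3]],None,fx=6,fy=6,interpolation=cv2.INTER_CUBIC))
E
```

```text
t 6.0167 tcp local [-0.0434 -0.101   0.0994] nominal lever if touching 0.0335 Fy -6.43 Fx 0.35 Fz -1.48
```

View pics/scene4.png

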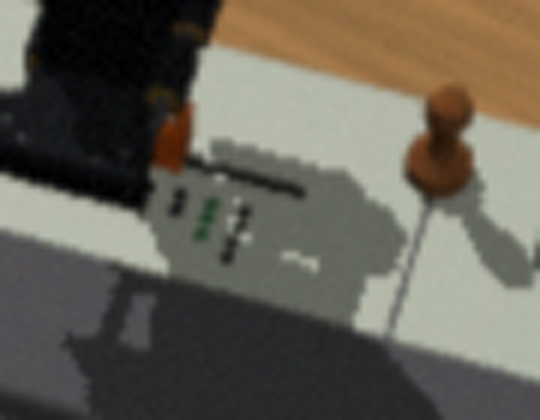

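View pics/side4.png

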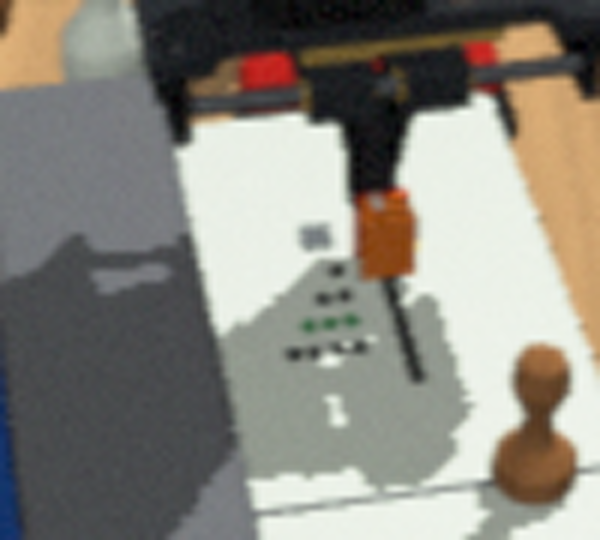

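move_arm(
  increments=[0, 0, 0, 0, 0, 0.001, 0, 0, 0, 0, 0, 0, 0.002, 0, 0, 0, 0, 0, 0, 0.003, 0, 0, 0, 0, 0, 0, 0.004, 0, 0, 0, 0, 0, 0, 0.005, 0, 0, 0, 0, 0, 0, 0.006, 0, 0, 0, 0, 0, 0, 0.006, 0, 0, 0, 0, 0, 0, 0.006, 0],
)

```text
time_s: 6.78
tcp_pos: [0.5581, -0.0294, 0.0997]
ee_rot: [[0.0, -0.975, -0.221], [0.0, -0.221, 0.975], [-1.0, -0.0, 0.0]]
wrist_force: [0.5, 0.4, -0.1]
gripper_width: 0.005
```

```bash
python3 st.py
```

```text
t 6.7833 tcp local [-0.0431 -0.093   0.0997] nominal lever if touching 0.0415 Fy 0.31 Fx 0.54 Fz -0.08
```

move_arm(
  increments=[0, 0, 0, 0, 0, 0.002, 0, 0, 0, 0, 0, 0, 0.004, 0, 0, 0, 0, 0, 0, 0.006, 0, 0, 0, 0, 0, 0, 0.007, 0, 0, 0, 0, 0, 0, 0.008, 0, 0, 0, 0, 0, 0, 0.009, 0, 0, 0, 0, 0, 0, 0.01, 0, 0, 0, 0, 0, 0, 0.01, 0, 0, 0, 0, 0, 0, 0.01, 0],
)

```text
time_s: 7.53
tcp_pos: [0.5564, -0.0217, 0.0997]
ee_rot: [[0.0, -0.975, -0.221], [-0.002, -0.221, 0.975], [-1.0, -0.0, -0.002]]
wrist_force: [1.2, -6.3, -1.2]
gripper_width: 0.007
```

```bash
python3 st.py
```

```text
t 7.5333 tcp local [-0.0432 -0.0852  0.0997] nominal lever if touching 0.0493 Fy -6.4 Fx -0.21 Fz -1.23
```

Contact again, with the lever leaving the second click. I'll push +5.5 mm in small steps.

move_arm(
  increments=[0, 0, 0, 0, 0, 0.001, 0, 0, 0, 0, 0, 0, 0.002, 0, 0, 0, 0, 0, 0, 0.003, 0, 0, 0, 0, 0, 0, 0.004, 0, 0, 0, 0, 0, 0, 0.005, 0, 0, 0, 0, 0, 0, 0.0055, 0, 0, 0, 0, 0, 0, 0.0055, 0, 0, 0, 0, 0, 0, 0.0055, 0],
)

```text
time_s: 8.2
tcp_pos: [0.5546, -0.0143, 0.0995]
ee_rot: [[-0.0, -0.975, -0.221], [0.001, -0.221, 0.975], [-1.0, 0.0, 0.001]]
wrist_force: [-0.8, -1.0, -0.2]
gripper_width: 0.001
```

```bash
python3 st.py
```

```text
t 8.2 tcp local [-0.0433 -0.0775  0.0995] nominal lever if touching 0.057 Fy -0.78 Fx -0.97 Fz -0.19
```

move_arm(
  increments=[0, 0, 0, 0, 0, -0.01, 0, 0, 0, 0, 0, 0, -0.025, 0, 0, 0, 0, -0.02, 0, -0.03, 0, 0, 0, 0, -0.05, 0, -0.03, 0, 0, 0, 0, -0.085, 0, -0.03, 0, 0, 0, 0, -0.12, 0, -0.02, 0, 0, 0, 0, -0.14, 0, 0.01, 0, 0, 0, 0, -0.15, 0, 0.05, 0, 0, 0, 0, -0.15, 0, 0.08, 0, 0, 0, 0, -0.15, 0, 0.09, 0, 0, 0, 0, -0.15, 0, 0.09, 0, 0, 0, 0, -0.15, 0, 0.09, 0],
)

```text
time_s: 9.2
tcp_pos: [0.5347, 0.0729, 0.2492]
ee_rot: [[-0.001, -0.975, -0.222], [-0.0, -0.222, 0.975], [-1.0, 0.001, -0.0]]
wrist_force: [-0.0, -0.4, 0.0]
gripper_width: 0.003
```

```bash
python3 st.py;python3 - <<'E'
from h import *
T=tool();im=r.capture("wrist")[:,:,::-1]
cv2.imwrite("pics/w5.png",im)
print([proj(P("wrist",T),w((-.045,-.125+x,.109))).round(1) for x in(.048,.064,.08)])
E
```

```text
t 9.2 tcp local [-0.0435  0.0119  0.2492] nominal lever if touching 0.1464 Fy -0.39 Fx -0.1 Fz 0.04
[array([280.3,  83.6]), array([280.2, 105.4]), array([280.1, 126.7])]
```

View pics/w5.png

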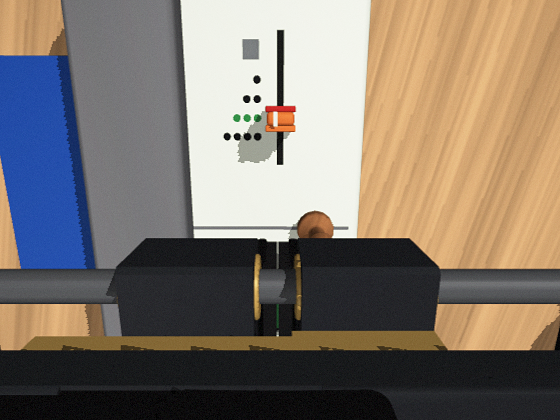

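The cap's rear plate is at row 106 (105.4 predicted for 0.064), level with the three green dots, so the lever is in the third click. Next I'll view the button.

move_arm(
  increments=[0, 0, 0, 0, 0, 0.025, 0, 0, 0, 0, 0, 0, 0.06, 0, 0, 0, 0, 0, 0.002, 0.1, 0, 0, 0, 0, 0, 0.004, 0.14, 0, 0, 0, 0, 0, 0.006, 0.17, 0, 0, 0, 0, 0, 0.006, 0.19, 0, 0, 0, 0, 0, 0.006, 0.19, 0, 0, 0, 0, 0, 0.006, 0.19, 0, 0, 0, 0, 0, 0.006, 0.19, 0],
)

```text
time_s: 10.0
tcp_pos: [0.4876, 0.2556, 0.2491]
ee_rot: [[-0.001, -0.976, -0.219], [-0.001, -0.219, 0.976], [-1.0, 0.001, -0.001]]
wrist_force: [-0.1, 0.4, -0.0]
gripper_width: 0.008
```

```bash
python3 st.py;python3 - <<'E'
from h import *
T=tool();np.save("T6.npy",T);im=r.capture("wrist")[:,:,::-1]
cv2.imwrite("pics/w6.png",im);print(proj(P("wrist",T),w((-.05,.13,.0865))))
E
```

```text
t 10.0 tcp local [-0.0491  0.2005  0.2491] nominal lever if touching 0.335 Fy 0.38 Fx -0.01 Fz -0.0
[278.88694802 108.88123373]
```

move_arm(
  increments=[0, 0, 0, 0, 0.02, -0.01, 0, 0, 0, 0, 0, 0.045, -0.02, 0, 0, 0, 0, 0, 0.06, -0.02, 0, 0, 0, 0, 0, 0.06, -0.02, 0, 0, 0, 0, 0, 0.06, -0.02, 0],
)

```text
time_s: 10.47
tcp_pos: [0.4333, 0.223, 0.2502]
ee_rot: [[0.001, -0.976, -0.219], [0.001, -0.219, 0.976], [-1.0, -0.001, 0.0]]
wrist_force: [0.3, 0.5, 1.3]
gripper_width: 0.005
```

```bash
python3 st.py;python3 - <<'E'
from h import *
T=tool();np.save("T7.npy",T);im=r.capture("wrist")[:,:,::-1]
cv2.imwrite("pics/w7.png",im);print(proj(P("wrist",T),w((-.05,.13,.0865))))
E
```

```text
t 10.4667 tcp local [-0.1092  0.1807  0.2502] nominal lever if touching 0.3152 Fy 0.39 Fx 0.35 Fz 1.31
[208.32327905 132.97351799]
```

View pics/w6.png

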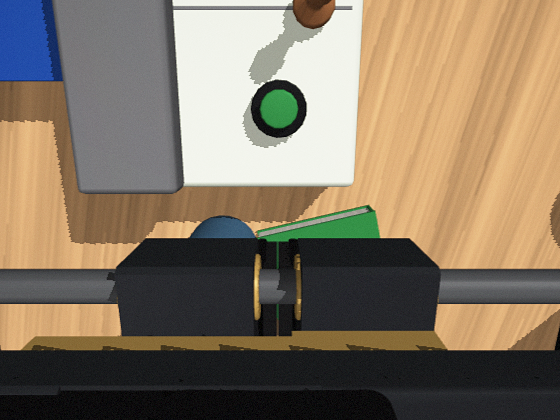

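View pics/w7.png

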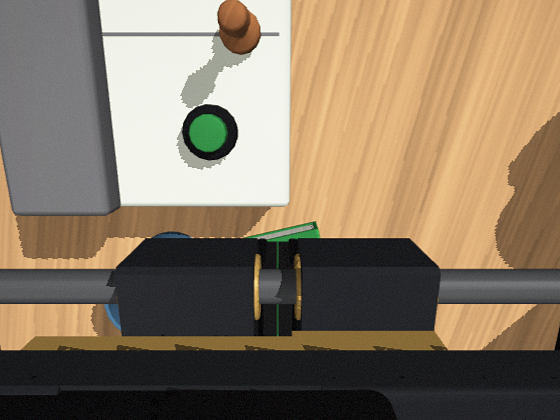

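```bash
python3 - <<'E'
from h import *
def cen(f,box):
    im=cv2.imread(f).astype(int)[box[0]:box[1],box[2]:box[3]]
    m=(im[:,:,1]>im[:,:,2]+40)&(im[:,:,1]>im[:,:,0]+30);y,x=np.nonzero(m);return np.array([x.mean()+box[2],y.mean()+box[0]]),m.sum()
a,na=cen("pics/w6.png",(75,145,245,315));b,nb=cen("pics/w7.png",(95,170,175,245))
X=tri(P("wrist",np.load("T6.npy")),a,P("wrist",np.load("T7.npy")),b);print(a,na,b,nb,X,loc(X))
inc((loc(X)[0],loc(X)[1],.15))
E
```

```text
[278.58197425 108.19141631] 1165 [207.6069869  132.30655022] 1145 [0.50267556 0.18613328 0.08803801] [-0.04972259  0.12940814  0.08803801]
rv [-0.06  0.03  0.08] sh [ 0.1001 -0.0589 -0.0517] local tcp [-0.1087  0.1811  0.2501]
```

move_arm(
  increments=[0, 0, 0, 0, -0.03, -0.026, 0, 0, 0, 0, 0, -0.059, -0.052, 0, 0, 0, 0, 0.03, -0.059, -0.052, 0, 0, 0, 0, 0.06, -0.059, -0.052, 0, 0, 0, 0, 0.09, -0.059, -0.052, 0, 0, 0, 0, 0.115, -0.059, -0.052, 0, 0, 0, 0, 0.13, -0.059, -0.052, 0, 0, 0, 0, 0.14, -0.059, -0.052, 0, 0, 0, 0, 0.144, -0.059, -0.052, 0, 0, 0, 0, 0.144, -0.059, -0.052, 0, 0, 0, 0, 0.144, -0.059, -0.052, 0],
)

```text
time_s: 11.43
tcp_pos: [0.503, 0.1869, 0.1063]
ee_rot: [[0.002, -0.975, -0.221], [0.001, -0.221, 0.975], [-1.0, -0.002, 0.0]]
wrist_force: [-0.3, -0.2, 1.6]
gripper_width: 0.006
```

```bash
python3 st.py;python3 - <<'E'
from h import *
for n,c in(("scene",(170,270,280,400)),("side",(200,310,240,370))):
    im=r.capture(n)[:,:,::-1];cv2.imwrite(f"pics/{n}8.png",cv2.resize(im[c[0]:c[1],c[2]:c[3]],None,fx=5,fy=5,interpolation=cv2.INTER_CUBIC))
E
```

```text
t 11.4333 tcp local [-0.0492  0.1301  0.1063] nominal lever if touching 0.2646 Fy -0.11 Fx -0.32 Fz 1.58
```

View pics/side8.png

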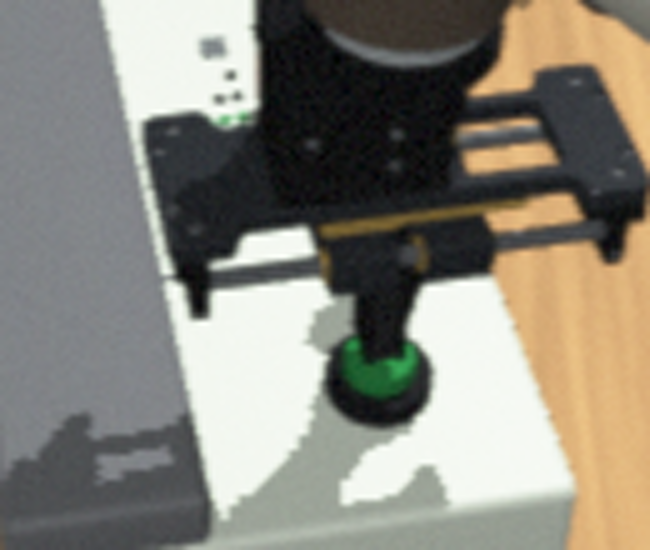

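View pics/scene8.png

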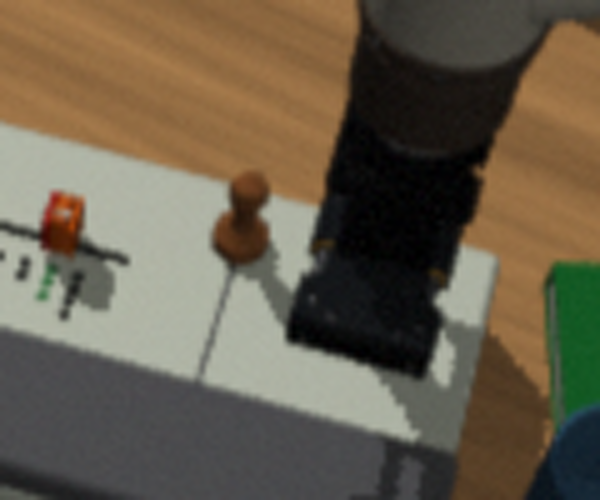

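move_arm(
  increments=[0, 0, 0, 0.002, 0, 0, 0, 0, 0, 0, 0.004, 0, 0, 0, 0, 0, 0, 0.006, 0, 0, 0, 0, 0, 0, 0.008, 0, 0, 0, 0, 0, 0, 0.01, 0, 0, 0, 0, 0, 0, 0.012, 0, 0, 0, 0, 0, 0, 0.013, 0, 0, 0, 0, 0, 0, 0.013, 0, 0, 0, 0, 0, 0, 0.013, 0, 0, 0],
)

```text
time_s: 12.28
tcp_pos: [0.5023, 0.1867, 0.0943]
ee_rot: [[0.001, -0.975, -0.221], [0.0, -0.221, 0.975], [-1.0, -0.001, -0.0]]
wrist_force: [-4.0, -0.2, 12.2]
gripper_width: 0.006
```

```bash
python3 st.py
```

```text
t 12.2833 tcp local [-0.0499  0.1301  0.0943] nominal lever if touching 0.2646 Fy 0.73 Fx -3.98 Fz 12.24
```

move_arm(
  increments=[0, 0, 0, 0.001, 0, 0, 0, 0, 0, 0, 0.002, 0, 0, 0, 0, 0, 0, 0.003, 0, 0, 0, 0, 0, 0, 0.003, 0, 0, 0, 0, 0, 0, 0.003, 0, 0, 0],
)

```text
time_s: 12.7
tcp_pos: [0.5024, 0.1868, 0.094]
ee_rot: [[0.002, -0.975, -0.222], [-0.0, -0.222, 0.975], [-1.0, -0.002, -0.001]]
wrist_force: [-10.0, -1.5, 27.5]
gripper_width: 0.005
```

```bash
python3 st.py;python3 - <<'E'
from h import *
n,c="side",(200,310,240,370)
im=r.capture(n)[:,:,::-1];cv2.imwrite(f"pics/{n}9.png",cv2.resize(im[c[0]:c[1],c[2]:c[3]],None,fx=5,fy=5,interpolation=cv2.INTER_CUBIC))
E
```

```text
t 12.7 tcp local [-0.0499  0.1301  0.094 ] nominal lever if touching 0.2646 Fy 0.76 Fx -10.07 Fz 27.5
```

View pics/side9.png

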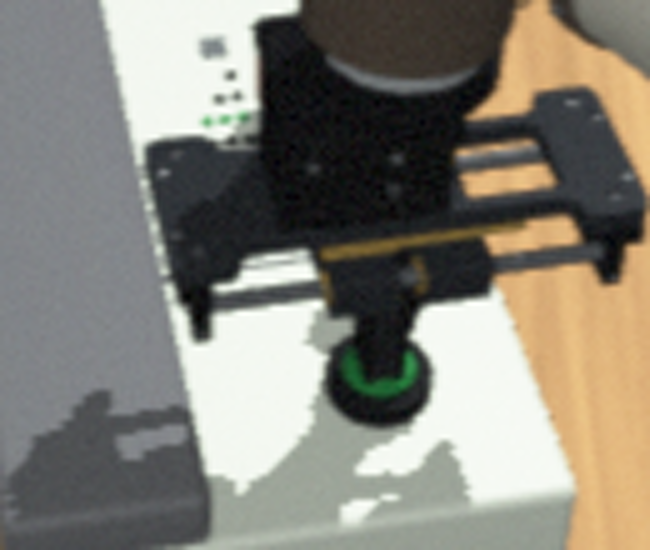

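The stop is hard: z stayed at 0.094 while Fz rose from 12 to 27 N. The picture shows the button sunk to the housing rim with green visible around the finger. I'll lift off now.

move_arm(
  increments=[0, 0, 0, -0.004, 0, 0, 0, 0, 0, 0, -0.01, 0, 0, 0, 0, 0, 0, -0.02, 0, 0, 0, 0, 0, 0, -0.04, 0, 0, 0, 0, 0, 0, -0.07, 0, 0, 0, 0, 0, 0, -0.1, 0, 0, 0, 0, 0, 0, -0.13, 0, 0, 0, 0, 0, 0, -0.15, 0, 0.03, 0, 0, 0, 0, -0.15, 0, 0.06, 0, 0, 0, 0, -0.15, 0, 0.07, 0, 0, 0, 0, -0.15, 0, 0.07, 0, 0, 0, 0, -0.15, 0, 0.07, 0],
)

```text
time_s: 13.75
tcp_pos: [0.4859, 0.2546, 0.2385]
ee_rot: [[-0.002, -0.975, -0.221], [-0.002, -0.221, 0.975], [-1.0, 0.002, -0.001]]
wrist_force: [0.6, 0.4, -0.5]
gripper_width: 0.004
```

```bash
python3 st.py;python3 - <<'E'
from h import *
T=tool();np.save("T10.npy",T);cv2.imwrite("pics/w10.png",r.capture("wrist")[:,:,::-1])
a=r.capture("scene")[:,:,::-1];cv2.imwrite("pics/scene10.png",a)
n,c="side",(180,310,230,370)
im=r.capture(n)[:,:,::-1];cv2.imwrite(f"pics/{n}10.png",cv2.resize(im[c[0]:c[1],c[2]:c[3]],None,fx=4,fy=4,interpolation=cv2.INTER_CUBIC))
E
```

```text
t 13.75 tcp local [-0.0509  0.1999  0.2385] nominal lever if touching 0.3344 Fy 0.31 Fx 0.65 Fz -0.53
```

View pics/side10.png

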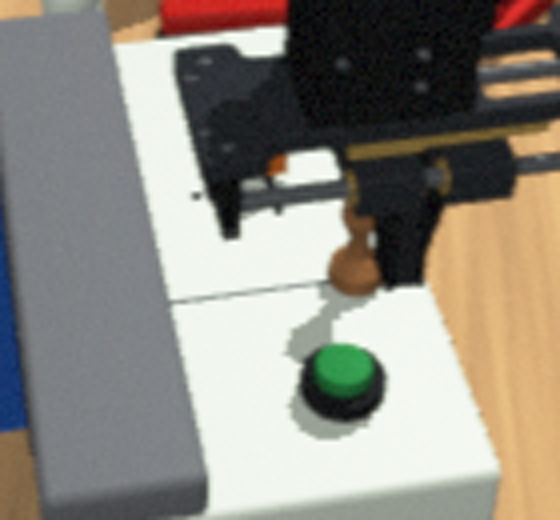

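View pics/scene10.png

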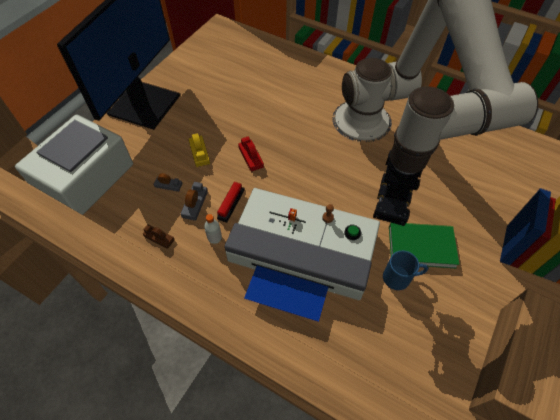

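View pics/w10.png

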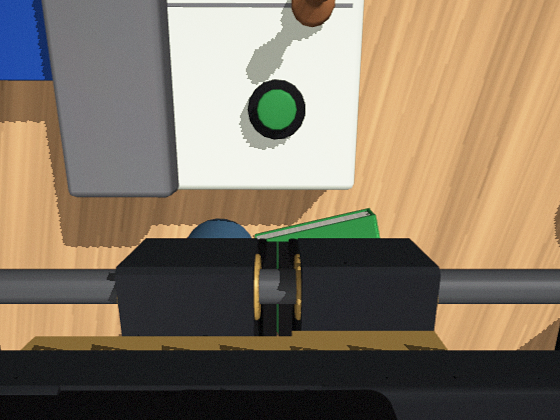

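The button is up again, and the mug, book, stamp and the rest are unmoved. I'll check the lever once more in the scene crop before handing in.

```bash
python3 - <<'E'
from h import *
A=P("scene")
im=cv2.imread("pics/scene10.png")[190:260,255:345];cv2.imwrite("pics/sc11.png",cv2.resize(im,None,fx=7,fy=7,interpolation=cv2.INTER_CUBIC))
for x in(.048,.064,.08): print(x,((proj(A,w((-.045,-.115+x,.109)))+.37-[255,190])*7).round())
E
```

```text
0.048 [229. 139.]
0.064 [266. 148.]
0.08 [303. 158.]
```

View pics/sc11.png

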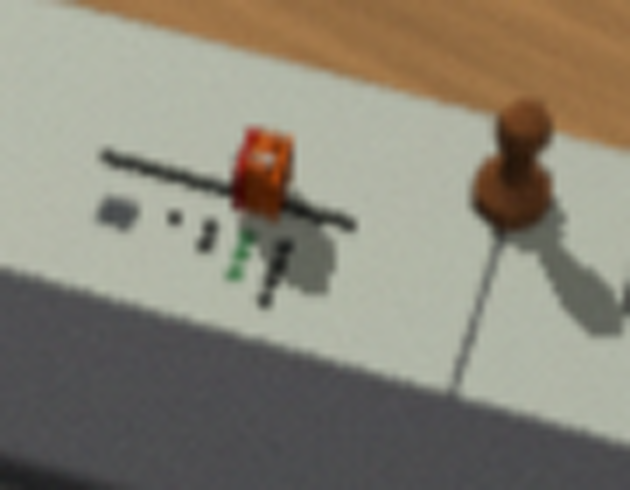

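The cap top is at about (268,145) in the crop, against a predicted (266,148) for 0.064, and it lines up with the green dots. Handing in.

```bash
python3 -c "
from station import r
print(r.finish_job(), r.sense()['time_s'])"
```

```text
the job is handed in; nothing more can be done
the job is handed in; nothing more can be done
```

I set the lever in the third click, then pressed the green button fully down and let it come up again. I handed the job in at about 14 s.

- **Lever:** I pushed its rear plate with the closed fingertips, one click at a time. The push force built to 5–6.5 N before each hump and was near zero after the push past it. The wrist view afterwards put the rear plate within 1 px of the position expected for 0.064, level with the three green dots. A scene view after the button press agreed, to about 3 px in a 7x enlargement.
- **Button:** It hit a hard stop: the height held at 0.094 m while the force rose from 12 to 27.5 N. The last pictures show it up again, the arm clear, and the other things where they were.
- **Disagreement:** My two-view height for the lever top read 105 mm against the stated 109 mm. The button top read 88 mm, but the stop height suggests about 92 mm. I therefore went by contact force rather than height when pressing.

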